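Slide the spice tray home past its spring catch

ROBOT

A 6-joint arm with a two-finger parallel gripper is mounted at the origin on the work surface. World frame = base frame: x ahead of the robot, y to its left, z up, the work surface at z = 0. Lengths are in mm, angles in rad, forces in N, time in s.
With the tool pointing down it reaches from about 350 to 775 mm from the base axis. Payload 7.3 kg.
Tool frame: the origin (TCP) lies at the very end of the fingers, on their centre line; the grasp point (between the pads) lies behind it (bot.grip_point_offset is the z of the grasp point in the tool frame, in mm); z points along the fingers, y is the line along which they close (so a half turn about z gives the same grasp; the last joint's range is limited). The gripper opens to 92 mm and grips with 3 to 60 N. Pads are 19 mm wide; open, the fingers measure 130 mm over their backs; the gripper's body (75 mm by 190 mm) begins 47 mm behind the grasp point.
Start: joints at [1.043, 0.342, 1.524, -0, 1.275, -0.146], TCP at [195.598, 487.223, 226.741] pointing down, gripper open.
Joint ranges: [-2.53, 2.53], [-0.77, 2.02], [0.04, 2.7], [-1, 4.14], [0.28, 2.66], [-3.11, 3.11]. Speed limits (rad/s): [2.57, 2.57, 3.14, 3.14, 3.14, 3.14].

INTERFACE

Orientations are given as [roll, pitch, yaw] about the fixed x, y, z axes, in that order (R = Rz(yaw) Ry(pitch) Rx(roll)).
In Python, from plant import bot gives the robot as it stands. The module is installed in compiled form; this text tells all that it offers.
- The arm moves only by the shell command python3 -m crank 'ROWS'. ROWS is JSON, a list that holds one entry, the list of rows, each a list of 5 numbers: the opening, from 0 (shut) to 1 (fully open), then the shift along the tool's x, y, z in cm, then the turn about the tool's z in degrees. In form: [[[claw, x, y, z, turn], ...]]. A call has exactly 10 rows; each row is the pose to reach, as a shift and turn from the pose commanded when the call began, along the tool's axes at that moment; what a row does not reach only later rows make up. A row lasts 1/10 s, in which the tool goes at most 50 mm and 8.59 degrees, less where a joint would pass 70% of its speed; a pose out of reach is approached as far as the arm can. A call with a gripper value outside its range is refused whole. The fingers move at their own pace and stop on an object; the grip force is fixed at half the most. Time passes only in rows, so rows that repeat a pose let the fingers close, or fill a call up. It gives the time, the measured TCP pose, the force, the opening and the grip force at its end, in the units of the state.
- bot.get_obs(): the state, without advancing time (a new reading comes with each control period).
- bot.capture(name): name is "scene" or "top"; returns (picture, depth): 480x640x3 uint8, red, green, blue; 480x640 float32, mm along the optical axis (not along the pixel's ray), 0 where there is no reading.
- bot.calibration(name): a dict with "vertical_fov" (degrees; the focal length in pixels is half the picture's height over the tangent of half this angle, whatever the lens; pixels are square), "cx", "cy" (the principal point, pixels), "D" ([k1, k2, p1, p2, k3] as OpenCV has them; the pictures are not rectified), "rvec" (rotation vector, rad) and "tvec" (3), from world to camera coordinates, as OpenCV has them. Camera axes: x right, y down, z forward; pixel columns grow to the right and rows downward; lengths in mm; the calibration is good to about 2 mm. A picture is of the moment at which its call begins. calibration takes no time and is no camera call.
- bot.close_job(): hands the job in; it is judged then, once.
The state is a dict: "time": time; "joint_positions": joint angles; "dq": joint speeds; "tau": joint torques, N m; "tool_pos": TCP position; "tcp_rot": TCP orientation; "contact_force": force on the tool from outside, world axes, zero at the start; "moment": the same for the moment, N m; "grip_width": finger opening in mm; "finger_force": force on a finger pad.
Only numpy, scipy, OpenCV 4.12 (cv2) and the standard library are available. Lean on these libraries where they do the work, as an engineer would, in place of code of your own. Each camera call takes 0.05 s, during which the arm holds its last target. There are 200 camera calls.

TASK

Slide the little jar tray fully home on its rack: with the fingertips press the steel catch bar down and, keeping it down, push the tray's wooden tab along past the tooth until the tray meets the end stop. Then let the bar spring back up so that the tooth stands behind the tab, and move clear. Press and push only, without forcing anything: the jars ride along standing in the tray, neither lifted nor tipped, and the things around the rack stay where they are.

Things in the scene. Friction and masses are not known exactly. Their poses are not given: they have to be found in the camera images.
- rack: Oak base board of the jar rack, 130 (x) x 340 (y) x 18 mm, fixed to the worktop. It carries two rails, the tray, an end stop at its +y end (60 mm high) and, along its -x side (the robot's), the catch bar. Origin on the worktop, level with the tooth along y; z up. The tray slides along this frame's +y. 'Rack x, y, z' below means this frame, in m.
- tray (a joint): Slide of the tray along the rack's +y, in m: 0 = farthest back, 0.126 = fully home against the end stop; starts between 0 and 0.040. About 2 N of friction; it stays where it is left. The tab runs into the raised tooth at about 0.082, covers the tooth from there on, and has left it behind at 0.118.
- catch_bar (a joint): How far the catch bar is pressed down, in m: 0 = up, 0.014 = fully down; springs back up by itself (about 1.5 N at the top, 5 N fully down). The tab clears the tooth when the bar is 8 mm or more down.
- tab_push (a point): Centre of the rear (-y) face of the tab, at rack x -0.080, z 0.051, y = tray slide - 0.112. Push it toward rack +y. The tab is an oak block jutting from the tray's robot side out over the bar: 24 mm thick along y, rack x -0.105 to -0.020, z 0.042 to 0.060.
- bar_top (a point): Point on top of the catch bar at rack x -0.080, y 0; moves with the bar. The bar is a flat steel strip, rack x -0.105 to -0.036, y -0.202 to 0.060, top at z 0.034 when up, 0.020 when fully down. Outward of x -0.055 it is free for a fingertip over its whole length. Guide blocks 42 mm high stand beyond both ends (y below -0.205, above 0.063).
- tooth_top (a point): Centre of the top of the tooth at rack x -0.0435, y 0: a steel block 16 (x) x 12 (y) mm standing 16 mm up from the bar on the bar's inner edge; 50 mm above the worktop when up; moves with the bar.
- jar_low: Spice jar with a steel lid, 35 mm across, 46 mm high, standing loose in the tray; origin centre of its underside, z up. The tray is 105 x 170 mm outside, its inner floor 31 mm above the worktop, its rim 56 mm.
- jar_mid: Spice jar with a steel lid, 35 mm across, 54 mm high, loose in the tray; origin centre of its underside.
- jar_tall: Spice jar with a steel lid, 35 mm across, 62 mm high, loose in the tray; origin centre of its underside.
- mug: White mug, 76 mm across, 85 mm high, beyond the rack; to be left alone. Origin centre of its underside.
- mill: Dark wooden pepper mill, 54 mm across, 125 mm high, beyond the rack; to be left alone. Origin centre of its underside.
- grater: Steel box grater, 50 x 65 x 127 mm, beyond the rack; to be left alone. Origin centre of its underside.
- egg_cup: Small blue ceramic egg cup, 46 mm across, 52 mm high, on the robot's side near the +y end of the bar; to be left alone. Origin centre of its underside.
- spoon: Wooden spoon, 180 mm long, lying between the robot and the bar; to be left alone. Origin at its middle, on the underside.
There are look-alikes about, which are no part of the job. What is shaped like the jar_low but purple or turquoise is not meant.

How it is judged:
By the outcome, as a careful person would: the job done as asked, in the order asked, and still so for the second after the job is handed in, with the robot touching nothing.
It also fails if it takes over 35 s, if anything falls off the work surface, if the arm or the gripper's body presses on something with over 40 N, if the wrist force passes 120 N, or if a joint passes its speed limit or range.

## Working session

There is one attempt and no reset: what is moved stays moved. The work goes in short steps, Python scripts to look and compute and a shell command to move; the robot and the scene stay as the last step left them, time stands still between calls to the robot, and variables do not carry over. Pictures are saved under pics/ and viewed, at most 10 in all, crops included, and the job is handed in when it is done.

```bash
mkdir -p pics
cat > h.py <<'E'
import numpy as np, cv2
from plant import bot
def cam(n):
    c=bot.calibration(n); f=240/np.tan(np.radians(c["vertical_fov"])/2)
    K=np.array([[f,0,c["cx"]],[0,f,c["cy"]],[0,0,1.]])
    return K,np.array(c["D"],float),cv2.Rodrigues(np.array(c["rvec"],float))[0],np.array(c["tvec"],float).ravel()
def world(n,d):
    K,D,R,t=cam(n); v,u=np.mgrid[0:480,0:640]
    p=cv2.undistortPoints(np.stack([u,v],-1).reshape(-1,1,2).astype(np.float64),K,D).reshape(480,640,2)
    P=np.dstack([p*d[...,None],d])
    W=(P-t)@R; W[d==0]=np.nan
    return W
E
python3 - <<'E'
from h import *
for n in("scene","top"):
    im,d=bot.capture(n); cv2.imwrite(f"pics/{n}0.png",im[...,::-1]); np.save(f"{n}0.npy",d)
    K,D,R,t=cam(n); print(n,K[0,0],D,-R.T@t,R[2])
o=bot.get_obs(); print({k:np.round(v,3) for k,v in o.items()}, bot.grip_point_offset)
E
```

```text
scene 593.6346130588688 [-0.00248871  0.          0.          0.          0.        ] [1032.62655329 -673.77204695  775.50187675] [-0.40617691  0.62067877 -0.67065504]
top 534.8622339241182 [-0.10002337  0.          0.          0.          0.        ] [567.245186     1.04261034 962.82316824] [ 0.06604352 -0.0294459  -0.99738217]
{'time': np.float64(0.1), 'joint_positions': array([ 1.043,  0.343,  1.525, -0.   ,  1.275, -0.146]), 'dq': array([-0.001, -0.003, -0.003, -0.001,  0.002, -0.001]), 'tau': array([ 2.0000e-03, -4.3200e+01, -2.4469e+01,  7.2000e-02,  5.3000e-02,
       -0.0000e+00]), 'tool_pos': array([195.419, 486.874, 226.113]), 'tcp_rot': array([-3.14, -0.  ,  2.76]), 'contact_force': array([-1.029,  0.089,  0.599]), 'moment': array([0.039, 0.004, 0.026]), 'finger_force': np.float64(0.0), 'grip_width': np.float64(91.93)} -18.8
```

View pics/scene0.png

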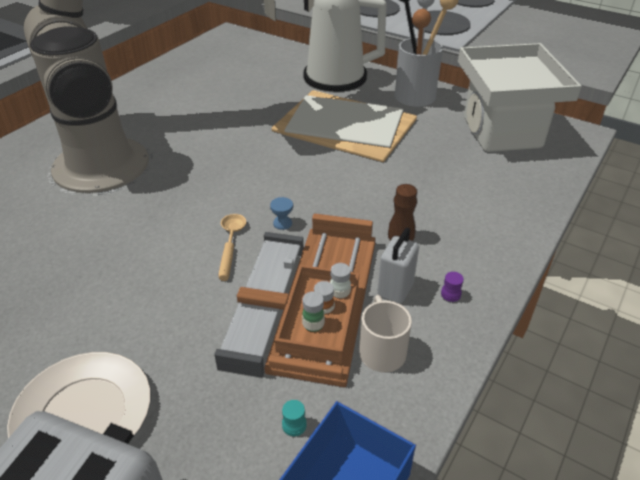

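View pics/top0.png

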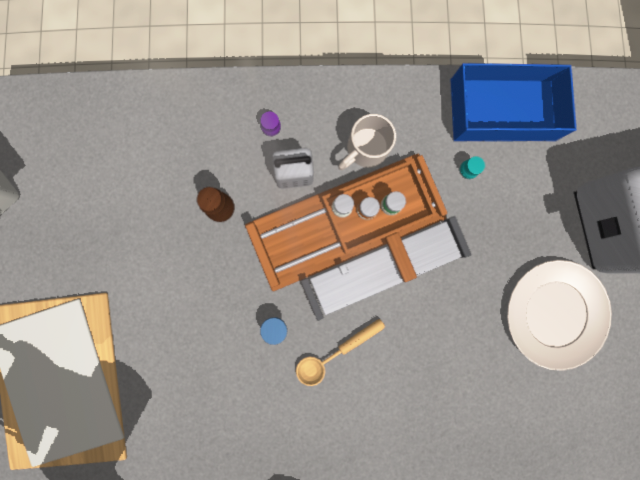

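The scene view shows the rack with the tab near (262,298) and the tooth near (290,263). In the top view the tab is near (402,257), the tooth (345,269), the egg cup (273,331), the spoon (340,355) and the end stop at left (262,255). Next I fit the rack frame from both views.

```bash
cat > fit.py <<'E'
from h import *
def fit(n,im,d,verbose=True):
    W=world(n,d); hsv=cv2.cvtColor(im,cv2.COLOR_RGB2HSV)
    x,y,z=W[...,0],W[...,1],W[...,2]
    reg=(x>330)&(x<720)&(y>-260)&(y<220)
    return W,hsv,reg
if __name__=="__main__":
    for n in("top","scene"):
        im=cv2.imread(f"pics/{n}0.png")[...,::-1].copy(); d=np.load(f"{n}0.npy")
        W,hsv,reg=fit(n,im,d); z=W[...,2]
        m=(reg&(abs(z-34)<5)&(hsv[...,1]<60)).astype(np.uint8)
        m=cv2.morphologyEx(m,cv2.MORPH_OPEN,np.ones((3,3)))
        nn,l,s,c=cv2.connectedComponentsWithStats(m)
        for i in range(1,nn):
            if s[i,4]>150:
                P=W[l==i]; print(n,"bar part",s[i],P.mean(0).round(1),cv2.minAreaRect(P[:,:2].astype(np.float32)))
        P=W[np.isin(l,[i for i in range(1,nn) if s[i,4]>500])]
        print("bar all",cv2.minAreaRect(P[:,:2].astype(np.float32)),np.median(P[:,2]))
        br=(reg&(hsv[...,1]>100)&(abs(z-60)<5)).astype(np.uint8)
        nn,l,s,c=cv2.connectedComponentsWithStats(br)
        for i in range(1,nn):
            if s[i,4]>60:
                P=W[l==i]; print(n,"z60",s[i],P.mean(0).round(1),cv2.minAreaRect(P[:,:2].astype(np.float32)))
    W=world("top",np.load("top0.npy"))
    for nm,(u,v) in dict(tooth=(345,268),tab=(402,257),cup=(273,331),spoon=(381,324),spoonb=(310,371),mug=(373,135)).items(): print(nm,W[v,u].round(1))
E
python3 fit.py
```

```text
top bar part [ 402  222   51   53 1787] [ 605.2 -219.9   34.2] ((604.7987670898438, -223.21475219726562), (69.60565185546875, 87.84186553955078), 21.242080688476562)
top bar part [ 311  246   91   69 3251] [551.7 -89.2  34.1] ((552.2173461914062, -89.29019927978516), (69.25141143798828, 146.97250366210938), 21.663829803466797)
bar all ((573.1881103515625, -142.55227661132812), (69.7065200805664, 261.2321472167969), 21.412384033203125) 34.133385071165506
top z60 [418 181  15  26  72] [ 697.1 -210.8   56.9] ((698.2310791015625, -210.4936065673828), (49.14009094238281, 5.912562370300293), 22.19416046142578)
top z60 [323 182  38  18 103] [706.5 -64.2  56.7] ((707.2501831054688, -65.86015319824219), (6.980252265930176, 69.29814147949219), 23.782684326171875)
top z60 [328 205  25  48 124] [634.9 -59.8  56.6] ((640.4998779296875, -57.64889144897461), (85.39881134033203, 11.290121078491211), 26.029577255249023)
top z60 [416 208  20  15  62] [ 659.6 -212.3   56.6] ((660.97314453125, -208.2465057373047), (13.799849510192871, 38.366878509521484), 21.18645477294922)
top z60 [246 222  33  65 644]
[... 817 characters left out ...]
73.19000244140625, 267.8690490722656), 20.931739807128906) 33.32303891921219
scene z60 [394 213  18   9  65] [692.6 135.9  59.3] ((692.037353515625, 137.27418518066406), (32.216041564941406, 12.946229934692383), 20.04315757751465)
scene z60 [313 214  59  14 360] [600.4  68.1  58.6] ((600.1841430664062, 68.9145278930664), (111.22916412353516, 18.71133804321289), 21.36275291442871)
scene z60 [237 288  57  22 600] [ 595.6 -167.2   58.8] ((592.8462524414062, -162.11819458007812), (89.06694030761719, 40.14407730102539), 18.967464447021484)
tooth [573.3 -69.   49.3]
tab [ 589.7 -166.6   55.9]
cup [469.6  55.7  51.6]
spoon [ 473.5 -132.3   20.1]
spoonb [391.9  -5.6   3.5]
mug [ 816.  -130.7    2.9]
```

```bash
cat > rk.py <<'E'
from h import *
from scipy.spatial.transform import Rotation as Ro
A=np.radians(21.4); X=np.array([np.cos(A),np.sin(A)]); Y=np.array([-X[1],X[0]]); O=np.array([612.0,-49.7])
def torack(W): return np.dstack([(W[...,:2]-O)@X,(W[...,:2]-O)@Y,W[...,2]])
def shift(rx,ry,z,turn=True):
    o=bot.get_obs(); R=Ro.from_euler("xyz",o["tcp_rot"]).as_matrix()
    p=np.r_[O+rx*X+ry*Y,z]; a=np.degrees(np.arctan2(R[1,1],R[0,1]))
    d=R.T@(p-o["tool_pos"]); print("shift cm",(d/10).round(2),"turn",round(-(111.4-a),2),"world",p.round(1))
def state():
    o=bot.get_obs(); q=o["tool_pos"][:2]-O
    print("t",round(float(o["time"]),2),"rack",(q@X).round(1),(q@Y).round(1),"z",o["tool_pos"][2].round(1),"F",(o["contact_force"][:2]@X).round(1),(o["contact_force"][:2]@Y).round(1),o["contact_force"][2].round(1))
E
python3 - <<'E'
from rk import *
for n in("top","scene"):
    r=torack(world(n,np.load(n+"0.npy"))); x,y,z=r[...,0],r[...,1],r[...,2]
    def rep(nm,m,):
        p=r[m]; print(n,nm,len(p),np.percentile(p,[2,50,98],axis=0).round(1).tolist())
    rep("tab",(x>-110)&(x<-65)&(y>-190)&(y<50)&(abs(z-59)<4))
    rep("tooth",(x>-60)&(x<-25)&(abs(y)<20)&(abs(z-49)<3))
    rep("stop",(abs(x)<60)&(y>100)&(y<160)&(abs(z-59)<4))
    rep("jars",(abs(x)<60)&(y>-190)&(y<60)&(z>72)&(z<110))
    rep("guides",(x>-105)&(x<-60)&(y>-240)&(y<90)&(abs(z-42)<3))
shift(-85,-143,226.7)
E
```

```text
top tab 314 [[-103.0, -110.2, 56.1], [-84.1, -98.0, 59.9], [-65.8, -86.7, 62.8]]
top tooth 51 [[-50.1, -7.3, 46.7], [-43.1, -1.5, 49.4], [-36.1, 4.1, 51.9]]
top stop 469 [[-22.6, 109.7, 56.1], [17.5, 117.2, 59.6], [58.6, 125.2, 62.5]]
top jars 791 [[14.7, -133.6, 74.8], [36.3, -86.2, 85.1], [58.6, -28.7, 95.7]]
top guides 354 [[-104.2, -217.6, 39.2], [-82.7, 61.7, 41.9], [-61.1, 73.8, 44.5]]
scene tab 272 [[-103.0, -113.7, 55.8], [-84.6, -103.3, 59.0], [-66.0, -89.8, 61.6]]
scene tooth 51 [[-50.4, -9.2, 46.5], [-43.0, -4.4, 48.4], [-35.4, 2.9, 50.6]]
scene stop 287 [[-22.5, 106.5, 55.2], [17.7, 113.8, 58.7], [58.1, 123.7, 61.3]]
scene jars 799 [[14.8, -138.8, 73.0], [35.9, -95.4, 83.9], [58.6, -31.3, 94.1]]
scene guides 334 [[-104.0, -221.1, 39.3], [-82.3, -210.8, 41.2], [-61.4, 72.8, 44.6]]
shift cm [-62.26 -50.51  -0.  ] turn -43.27 world [ 585.  -213.9  226.7]
```

```bash
python3 -m crank '[[[0,-3.5,-2.8,0,-4.5],[0,-7,-5.6,0,-9],[0,-10.5,-8.4,0,-13.5],[0,-14,-11.2,0,-18],[0,-17.5,-14,0,-22.5],[0,-21,-16.8,0,-27],[0,-24.5,-19.6,0,-31.5],[0,-28,-22.4,0,-36],[0,-31.5,-25.2,0,-40],[0,-35,-28,0,-43.3]]]'; python3 -c "
from rk import *
state(); shift(-85,-143,226.7)"
```

```text
time: 1.1
tool_pos: [416.5, 95.2, 226.6]
tcp_rot: [3.141, -0.0, -2.765]
contact_force: [0.3, 0.6, -0.6]
grip_width: 16.1
finger_force: 0.0
t 1.1 rack -129.2 206.3 z 226.6 F 0.5 0.5 -0.6
shift cm [-4.310e+00 -3.494e+01 -2.000e-02] turn 0.18 world [ 585.  -213.9  226.7]
```

```bash
python3 -m crank '[[[0,-0.8,-4.5,0,0],[0,-1.5,-9,0,0],[0,-2.2,-13.5,0,0],[0,-2.9,-18,0,0],[0,-3.5,-22.5,0,0],[0,-4,-27,0,0],[0,-4.3,-31.5,0,0],[0,-4.3,-34.9,2,0],[0,-4.3,-34.9,6,0],[0,-4.3,-34.9,10,0]]]'; python3 -c "
from rk import *
state(); shift(-85,-143,40)"
```

```text
time: 2.1
tool_pos: [583.7, -213.5, 125.1]
tcp_rot: [-3.141, 0.0, -2.77]
contact_force: [-0.5, -0.0, 0.1]
grip_width: 0.4
finger_force: 0.0
t 2.1 rack -86.2 -142.2 z 125.1 F -0.4 0.1 0.1
shift cm [-0.11 -0.08  8.51] turn -0.08 world [ 585.  -213.9   40. ]
```

```bash
python3 -m crank '[[[0,-0.1,-0.1,2.5,0],[0,-0.1,-0.1,5,0],[0,-0.1,-0.1,7,0],[0,-0.1,-0.1,8,0],[0,-0.1,-0.1,8.4,0],[0,-0.1,-0.1,8.6,0],[0,-0.1,-0.1,8.6,0],[0,-0.1,-0.1,8.6,0],[0,-0.1,-0.1,8.6,0],[0,-0.1,-0.1,8.6,0]]]'
python3 - <<'E'
from rk import *
state()
im,d=bot.capture("scene"); cv2.imwrite("pics/s1.png",cv2.resize(im[200:400,180:440,::-1],None,fx=3,fy=3))
E
```

```text
time: 3.1
tool_pos: [585.1, -212.9, 41.3]
tcp_rot: [-3.141, 0.001, -2.768]
contact_force: [-0.5, -0.1, 0.4]
grip_width: 0.5
finger_force: 0.0
t 3.1 rack -84.6 -142.1 z 41.3 F -0.5 0.1 0.4
```

View pics/s1.png

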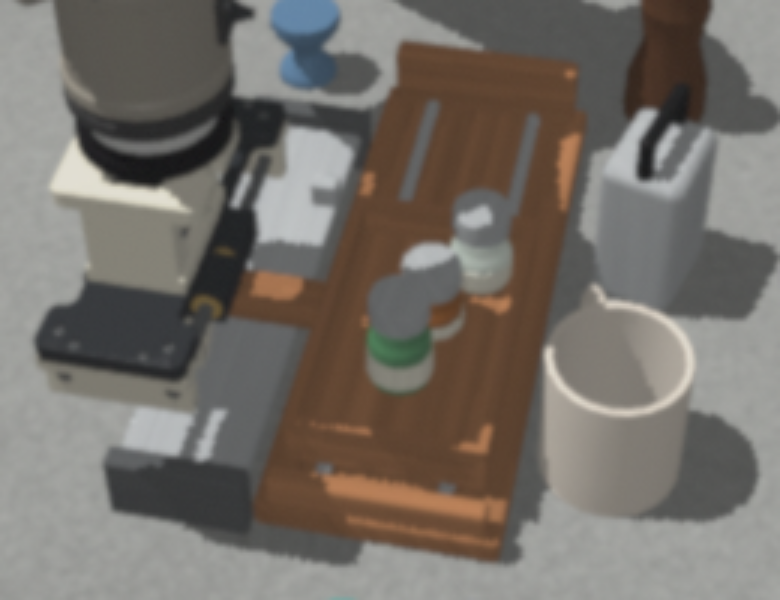

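The gripper stands over the bar behind the tab (crop around (220,320)), with the body clear of the tray and jars. Now I press down.

```bash
python3 -m crank '[[[0,0,0,0.3,0],[0,0,0,0.6,0],[0,0,0,0.9,0],[0,0,0,1.2,0],[0,0,0,1.4,0],[0,0,0,1.6,0],[0,0,0,1.8,0],[0,0,0,1.8,0],[0,0,0,1.8,0],[0,0,0,1.8,0]]]'
python3 - <<'E'
from rk import *
state()
W=world("scene",bot.capture("scene")[1]); r=torack(W); x,y,z=r[...,0],r[...,1],r[...,2]
m=(x>-100)&(x<-60)&(y>-60)&(y<40)&(z<55); print(np.median(z[m]),m.sum())
E
```

```text
time: 4.15
tool_pos: [584.9, -212.8, 22.9]
tcp_rot: [-3.142, 0.0, -2.768]
contact_force: [-1.1, 0.9, 4.7]
grip_width: 0.7
finger_force: 2.2
t 4.15 rack -84.7 -142.0 z 22.9 F -0.7 1.2 4.7
21.919912269399894 364
```

```bash
python3 -m crank '[[[0,0,0.4,0,0],[0,0,0.8,0,0],[0,0,1.2,0,0],[0,0,1.7,0,0],[0,0,2.3,0,0],[0,0,3,0,0],[0,0,3.7,0,0],[0,0,4.3,0,0],[0,0,4.7,0,0],[0,0,5,0,0]]]'
python3 - <<'E'
from rk import *
state()
im,d=bot.capture("top"); bot_r=torack(world("top",d)); cv2.imwrite("pics/t2.png",cv2.resize(im[130:340,220:490,::-1],None,fx=2.5,fy=2.5))
W=torack(world("scene",bot.capture("scene")[1])); x,y,z=W[...,0],W[...,1],W[...,2]
m=(x>-60)&(x<-54)&(y>-190)&(y<50)&(abs(z-59)<4); print("tab",np.percentile(y[m],[2,98]))
E
```

```text
time: 5.2
tool_pos: [567.0, -166.4, 23.1]
tcp_rot: [-3.14, 0.001, -2.767]
contact_force: [1.1, -4.1, 3.8]
grip_width: 0.6
finger_force: 3.2
t 5.2 rack -84.4 -92.2 z 23.1 F -0.4 -4.2 3.8
tab [-74.94742705 -53.8837666 ]
```

View pics/t2.png

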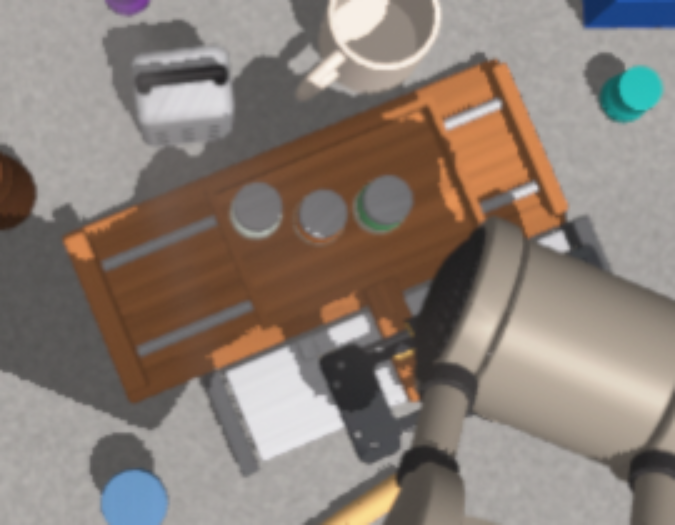

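The tray is moving and the jars stand upright (crop lids at (256,210), (322,215), (384,200)). Keep pushing.

```bash
python3 -m crank '[[[0,0,0.4,0,0],[0,0,0.9,0,0],[0,0,1.6,0,0],[0,0,2.4,0,0],[0,0,3.2,0,0],[0,0,4.1,0,0],[0,0,5,0,0],[0,0,5.8,0,0],[0,0,6.4,0,0],[0,0,6.8,0,0]]]'; python3 -c "
from rk import *
state()"
```

```text
time: 6.3
tool_pos: [542.1, -102.9, 23.0]
tcp_rot: [-3.141, 0.001, -2.767]
contact_force: [2.2, -4.8, 4.4]
grip_width: 0.4
finger_force: 3.3
t 6.3 rack -84.5 -24.0 z 23.0 F 0.2 -5.3 4.4
```

Final slow approach; about 17 mm is expected to remain.

```bash
python3 -m crank '[[[0,0,0.2,0,0],[0,0,0.4,0,0],[0,0,0.6,0,0],[0,0,0.8,0,0],[0,0,1,0,0],[0,0,1.1,0,0],[0,0,1.2,0,0],[0,0,1.3,0,0],[0,0,1.35,0,0],[0,0,1.4,0,0]]]'
python3 - <<'E'
from rk import *
state()
W=torack(world("scene",bot.capture("scene")[1])); x,y,z=W[...,0],W[...,1],W[...,2]
m=(x>-60)&(x<-54)&(y>-190)&(y<55)&(abs(z-59)<4); print("tab",np.percentile(y[m],[2,98]))
E
```

```text
time: 7.3
tool_pos: [537.1, -90.2, 23.0]
tcp_rot: [-3.141, 0.001, -2.768]
contact_force: [3.4, -4.7, 5.4]
grip_width: 0.2
finger_force: 3.2
t 7.3 rack -84.5 -10.4 z 23.0 F 1.4 -5.6 5.4
tab [ 5.55619963 30.61492943]
```

```bash
python3 -m crank '[[[0,0,0.05,0,0],[0,0,0.1,0,0],[0,0,0.15,0,0],[0,0,0.2,0,0],[0,0,0.22,0,0],[0,0,0.24,0,0],[0,0,0.26,0,0],[0,0,0.28,0,0],[0,0,0.3,0,0],[0,0,0.3,0,0]]]'; python3 -c "
from rk import *
state()"
```

```text
time: 8.35
tool_pos: [536.0, -87.4, 22.9]
tcp_rot: [-3.141, 0.001, -2.768]
contact_force: [1.4, -4.5, 5.4]
grip_width: 0.5
finger_force: 3.1
t 8.35 rack -84.5 -7.4 z 22.9 F -0.3 -4.7 5.4
```

```bash
python3 -m crank '[[[0,0,0.03,0,0],[0,0,0.06,0,0],[0,0,0.09,0,0],[0,0,0.12,0,0],[0,0,0.15,0,0],[0,0,0.18,0,0],[0,0,0.2,0,0],[0,0,0.2,0,0],[0,0,0.2,0,0],[0,0,0.2,0,0]]]'; python3 -c "
from rk import *
state()"
```

```text
time: 9.35
tool_pos: [535.3, -85.7, 22.9]
tcp_rot: [-3.141, 0.001, -2.768]
contact_force: [3.5, -5.9, 5.0]
grip_width: 0.2
finger_force: 3.5
t 9.35 rack -84.5 -5.5 z 22.9 F 1.1 -6.8 5.0
```

```bash
python3 -m crank '[[[0,0,0.03,0,0],[0,0,0.06,0,0],[0,0,0.09,0,0],[0,0,0.12,0,0],[0,0,0.15,0,0],[0,0,0.15,0,0],[0,0,0.15,0,0],[0,0,0.15,0,0],[0,0,0.15,0,0],[0,0,0.15,0,0]]]'
python3 - <<'E'
from rk import *
state()
for n in("top","scene"):
    im,d=bot.capture(n); W=torack(world(n,d)); x,y,z=W[...,0],W[...,1],W[...,2]
    for nm,m in dict(tab=(x>-60)&(x<-54)&(y>-190)&(y<55)&(abs(z-59)<4),rimfront=(abs(x-20)<25)&(y>60)&(y<108)&(abs(z-56)<3),stop=(abs(x-20)<25)&(y>100)&(y<140)&(abs(z-60)<2)).items():
        if m.sum(): print(n,nm,m.sum(),np.percentile(y[m],[2,50,98]).round(1))
    cv2.imwrite(f"pics/{n}3.png",cv2.resize(im[130:340,220:490,::-1],None,fx=2.5,fy=2.5))
E
```

```text
time: 10.35
tool_pos: [535.3, -85.5, 23.1]
tcp_rot: [-3.139, 0.001, -2.768]
contact_force: [2.4, -9.5, 4.6]
grip_width: 0.4
finger_force: 6.3
t 10.35 rack -84.5 -5.4 z 23.1 F -1.2 -9.8 4.6
top rimfront 80 [ 73.7 105.6 107.9]
top stop 227 [107.8 117.1 124.3]
scene tab 32 [11.7 20.5 33.8]
scene rimfront 49 [ 80.5 104.7 107.9]
scene stop 103 [106.7 114.9 122.5]
```

View pics/top3.png

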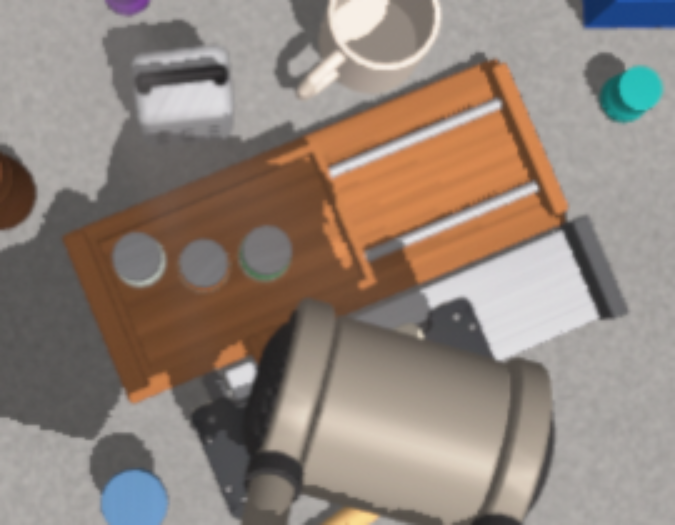

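The tray is against the end stop: the force rose to 10 N with no further motion, and the tray reaches the stop at crop (95,300) with the jars upright. Now I back off 6 mm with the bar still held down, then lift.

```bash
python3 -m crank '[[[0,0,-0.2,0,0],[0,0,-0.4,0,0],[0,0,-0.6,0,0],[0,0,-0.7,0,0],[0,0,-0.7,-0.4,0],[0,0,-0.7,-0.8,0],[0,0,-0.7,-1.2,0],[0,0,-0.7,-1.6,0],[0,0,-0.7,-2.2,0],[0,0,-0.7,-3,0]]]'; python3 -c "
from rk import *
state()"
python3 -m crank '[[[0,0,-0.2,-1,0],[0,0,-0.2,-3,0],[0,0,-0.2,-6,0],[0,0,-0.2,-10,0],[0,0,-0.2,-13,0],[0,3,-0.2,-15,0],[0,7,-0.2,-15,0],[0,11,-0.2,-15,0],[0,14,-0.2,-15,0],[0,15,-0.2,-15,0]]]'
python3 - <<'E'
from rk import *
state()
for n in("top","scene"):
    im,d=bot.capture(n); W=torack(world(n,d)); x,y,z=W[...,0],W[...,1],W[...,2]
    for nm,m in dict(tab=(x>-105)&(x<-54)&(y>-190)&(y<55)&(abs(z-59)<4),tooth=(x>-60)&(x<-30)&(y>-20)&(y<9)&(abs(z-49)<3),bar=(x>-100)&(x<-60)&(y>-150)&(y<-10)&(z<50)).items():
        if m.sum(): print(n,nm,m.sum(),np.percentile(W[m],[2,50,98],axis=0).round(1).tolist())
    c=im[130:340,220:490] if n=="top" else im[180:390,200:470]
    cv2.imwrite(f"pics/{n}4.png",cv2.resize(c[...,::-1],None,fx=2.5,fy=2.5))
E
```

```text
time: 11.45
tool_pos: [536.7, -90.4, 53.0]
tcp_rot: [3.141, -0.0, -2.768]
contact_force: [-1.1, -0.1, 0.4]
grip_width: 0.5
finger_force: 0.0
t 11.45 rack -84.9 -10.5 z 53.0 F -1.1 0.4 0.4
time: 12.45
tool_pos: [395.9, -147.6, 203.5]
tcp_rot: [-3.141, 0.0, -2.769]
contact_force: [-0.5, 1.0, -0.3]
grip_width: 0.8
finger_force: 0.0
t 12.45 rack -236.9 -12.3 z 203.5 F -0.1 1.1 -0.3
top tab 415 [[-103.7, 12.9, 56.5], [-79.4, 24.5, 59.8], [-55.0, 36.0, 62.6]]
top tooth 53 [[-50.6, -7.4, 46.5], [-43.1, -1.8, 49.4], [-35.7, 4.0, 51.4]]
top bar 1820 [[-99.2, -146.8, 30.8], [-79.9, -79.3, 34.1], [-60.8, -12.9, 37.3]]
scene tab 269 [[-102.8, 10.3, 55.5], [-78.6, 21.4, 59.0], [-54.8, 34.6, 62.1]]
scene tooth 50 [[-50.3, -9.7, 46.5], [-43.0, -4.6, 48.6], [-35.4, 2.9, 51.6]]
scene bar 1421 [[-99.4, -148.1, 30.7], [-80.0, -85.5, 33.4], [-61.0, -13.1, 36.1]]
```

View pics/scene4.png

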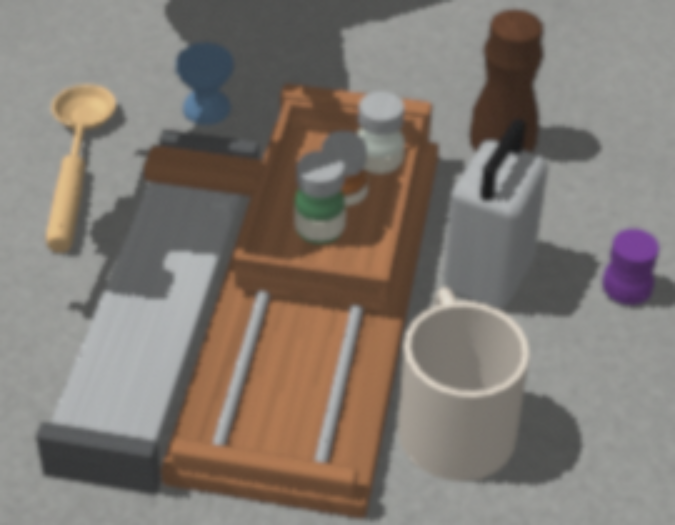

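View pics/top4.png

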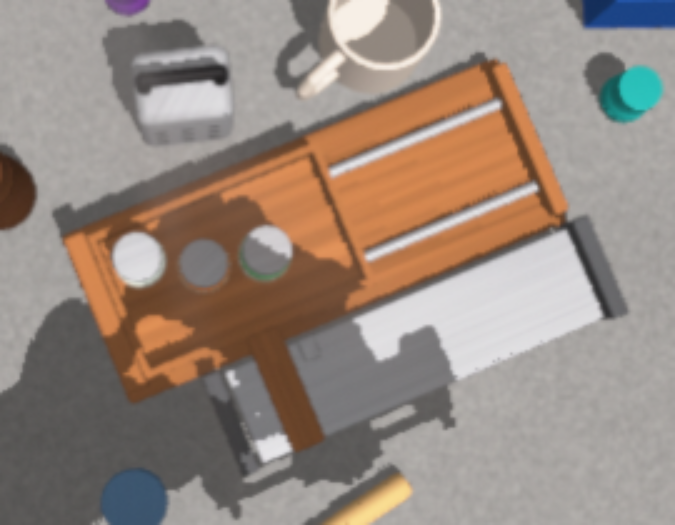

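Tab centre lies 26 mm ahead of the tooth, so the tray slide is about 0.126. The bar is back at z 34 and the tooth stands behind the tab (top crop (310,347)). The jars are upright and the neighbouring things undisturbed.

```bash
python3 -c "
from plant import bot
print(bot.close_job())"
```

```text
the job is handed in; nothing more can be done
None
```

The tray is fully home against the end stop with the catch bar back up and its tooth behind the tab, the jars are standing, the arm is clear, and the job was handed in at about 12.5 s.

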